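Zero the lens bench readout, then hold its carriage on the click stop

ROBOT

A 7-joint arm with a two-finger parallel gripper is mounted at the origin on a cart in front of the work surface, level with it; the furniture and walls round the work are solid. World frame = base frame: x ahead of the robot, y to its left, z up, the work surface at z = 0. Lengths are in mm, angles in degrees, forces in N, time in s.
With the tool pointing down it reaches from about 350 to 900 mm from the base axis. Payload 19.9 kg.
Tool frame: the origin (TCP) lies at the very end of the fingers, on their centre line; the grasp point (between the pads) lies 19 mm behind it; z points along the fingers, y is the line along which they close (so a half turn about z gives the same grasp; the last joint's range is limited). The gripper opens to 94 mm and grips with 3 to 60 N. Pads are 16 mm wide; open, the fingers measure 119 mm over their backs; the gripper's body (75 mm by 177 mm) begins 78 mm behind the grasp point.
Start: joints at [73.596, 23.915, -0.59, 92.452, 0.269, 63.638, -3.037], TCP at [151.471, -606.346, 205.425] pointing down, gripper open.
Joint ranges: [-161.28, 161.28], [-22.2, 115.67], [-73.04, 71.86], [3.21, 147.25], [-68.34, 248.33], [10.77, 114.83], [-161.83, 161.83]. Speed limits (degrees/s): [108.29, 108.29, 136.94, 136.94, 172.46, 172.46, 172.46].

INTERFACE

Orientations are given as a 3x3 rotation matrix whose columns are the frame's x, y, z axes.
In Python, from rig import bot gives the robot as it stands. The module is installed in compiled form; this text tells all that it offers.
- The arm moves only by the tool drive_tool, never from a script. Its argument "plan" is one flat list of numbers, 5 for each row, row after row: the opening, from -1 (shut) to 1 (fully open), so that 0 is half open, then the shift along the tool's x, y, z in mm, then the turn about the tool's z in degrees. A call has 1 to 12 rows; each row shifts and turns the commanded pose from where the row before left it, along the tool's axes as they then stand; what a row does not reach is not made up. A row lasts 1/12 s, in which the tool goes at most 41.7 mm and 7.16 degrees, less where a joint would pass 70% of its speed; a pose out of reach is approached as far as the arm can. A call is refused whole if a number of a shift passes 41.7 or a number of a turn 7.16, either way. A call with a gripper value outside its range is refused whole. The fingers move at their own pace and stop on an object; "grip_force" is the grip in N (left out, the last holds). Time passes only in rows, so rows that do not move let the fingers close. It gives the time, the measured TCP pose, the force, the opening and the grip force at its end, in the units of the state.
- bot.sense(): the state, without advancing time (a new reading comes with each control period).
- bot.camera(name): name is "side" or "top" or "wrist"; returns the picture (420x560x3 uint8, blue, green, red); there is no depth.
- bot.camera_model(name): a dict with "fx", "fy", "cx", "cy" (pixels), "rvec" (rotation vector, rad) and "tvec" (3), from world to camera coordinates, as OpenCV has them. Camera axes: x right, y down, z forward; pixel columns grow to the right and rows downward; lengths in mm; the calibration is good to about 2 mm. A picture is of the moment at which its call begins: read the wrist's pose just before it. camera_model takes no time and is no camera call; for the wrist camera it gives the pose at the moment of the call.
- bot.close_job(): hands the job in; it is judged then, once.
The state is a dict: "time_s": time; "q": joint angles; "joint_velocities": joint speeds; "joint_torque": joint torques, N m; "ee_pos": TCP position; "ee_rot": TCP orientation; "wrist_force": force on the tool from outside, world axes, zero at the start; "torque": the same for the moment, N m; "width": finger opening in mm; "grasp_force": force on a finger pad.
Only numpy, scipy, OpenCV 4.12 (cv2) and the standard library are available. Lean on these libraries where they do the work, as an engineer would, in place of code of your own. Each camera call takes 0.05 s, during which the arm holds its last target. There are 200 camera calls.

TASK

Get the lens bench ready for a register reading: with the carriage still against its home stop, take the blue-handled stylus from the wooden tool block, press the recessed red zero button on the carriage's readout fully down with its tip, and put the stylus back upright in the block. Then take the carriage by its steel finger post, slide it along the rail towards the lens until you feel its ball click into the one notch, and finish while still gripping the post there, ball seated in the notch, so that the reading can be taken. Never press the zero button away from home, and leave the other things on the desk where they are.

Things in the scene. Friction and masses are not known exactly. Their poses are not given: they have to be found in the camera images.
- stylus_grip (a point): middle of the stylus's blue handle, a cylinder 12 mm thick that reaches 31 mm above and 31 mm below it. Below that a brass collar 16 mm wide, 4 mm thick, rests on the block's top, then a 4 mm steel shaft; the tip is 81 mm below this point along its own z axis (tip to handle). Loose, 40 g, upright, tip down; in the block this point is 95 mm above the desk
- stylus: the same stylus; origin at its tip, z along the tool towards the handle
- tool_block: wooden block, fixed, 46 mm (its x) by 130 mm (its y), 60 mm tall, origin under its centre. Three upright holes, 9 mm wide and 54 mm deep, in its top at y = -42, 0, +42 mm. The stylus starts in one outer hole (which one varies), the orange screwdriver in the other; the middle one is empty. Fingers that close along the block's x miss the neighbour
- bench: lens bench, fixed: dark base 270 mm (its x) by 80 mm, two steel rods, end blocks 50 mm tall (brass screw on the home one to 59 mm), black lens standard 112 mm tall at the +x end. Origin under its middle; x runs from the home stop to the lens. Between the rods lies a clamped steel click bar with one notch 10 mm wide, elsewhere along the rail each time
- carriage: aluminium carriage on the rods, 70 mm along the rail, 72 mm wide, top 57 mm above the desk. Axes as the bench's; origin at desk level under its spring ball. It bears the finger post, a square focusing screen (109 mm tall, 58 mm wide, 49 mm from the post towards the lens) and on its +y side the black readout (66 x 54 mm, top 60 mm above the desk)
- post_grip (a point): middle of the grip of the carriage's knurled steel finger post: an upright cylinder 18 mm thick with its top 102 mm above the desk; this point is at 87 mm. Axes as the bench's: x is the way to slide, towards the lens. Free all round above 62 mm, but for the screen
- rail_travel (a joint): the carriage's place along the rail, m: 0 at the home stop (where it starts), 0.115 at the lens end. Drag about 1 N
- ball_drop (a joint): how far the carriage's spring ball (15 mm thick) has sunk, m: 0 to 0.0005 on the flat bar, about 0.0035 in the middle of the notch, which lies where rail_travel is 0.04 to 0.09. From 5 mm before its middle the notch draws the carriage on, ever harder, up to some 7 N; past the middle it pulls back as hard until the ball climbs out. Let go there, the carriage centres itself
- zero_hole (a point): centre of the round hole, 16 mm wide, in the readout's top face (60 mm above the desk); the red zero button lies in it. Axes as the bench's
- zero_press (a joint): travel of the zero button, m: 0 released, 0.003 fully down. Its top lies 5 mm below the readout's top face when released; the spring starts to yield at 1.5 N and is fully down at 4 N
- zero_cap: the red cap of the zero button, 13.6 mm wide, 5.5 mm thick; origin at its underside
- orange_driver: orange-handled screwdriver standing in another hole of the tool block; a bystander (its handle is about 13 mm thick and 50 mm tall). Origin on the block's top face
- jar: small glass jar with a red lid, 39 mm wide, 42 mm tall, near the tool block; a bystander
- film_can: black film canister, 33 mm wide, 49 mm tall, beyond the bench; a bystander
- loupe: small black watchmaker's loupe, 34 mm wide, 28 mm tall, right of the bench; a bystander
- roll: cream roll of film lying left of the jar, 45 x 33 mm, 33 mm tall; a bystander

How it is judged:
By the outcome, as a careful person would: the job done as asked, in the order asked, and still so for the second after the job is handed in, while the arm keeps its last pose, push and grip.
It also fails if it takes over 72 s, if anything falls off the work surface, if the arm or the gripper's body presses on something with over 40 N, if the wrist force passes 120 N, or if a joint passes its speed limit or range.

## Working session

There is one attempt and no reset: what is moved stays moved. The work goes in short steps, Python scripts to look and compute and a tool call to move; the robot and the scene stay as the last step left them, time stands still between calls to the robot, and variables do not carry over. Pictures are saved under pics/ and viewed, at most 10 in all, crops included, and the job is handed in when it is done.

Besides the shell and the picture viewer there is one more tool, called after ">>>" by a JSON object that holds its "method" and its "body", one argument or row to a line. drive_tool: Moves the arm, as the interface text tells. Its arguments: {"type":"object","properties":{"plan":{"type":"array","items":{"type":"number"}},"grip_force":{"type":"number"}},"required":["plan"]}

```bash
mkdir -p pics; cat > h.py <<'E'
import numpy as np, cv2
from rig import bot
def model(n):
    m=bot.camera_model(n); R=cv2.Rodrigues(np.array(m['rvec'],float))[0]; t=np.array(m['tvec'],float).ravel()
    return m,R,t
def ray(M,u,v):
    m,R,t=M; d=R.T@np.array([(u-m['cx'])/m['fx'],(v-m['cy'])/m['fy'],1.]); return -R.T@t,d
def onz(M,u,v,z):
    c,d=ray(M,u,v); return c+d*(z-c[2])/d[2]
def proj(M,p):
    m,R,t=M; q=R@np.array(p,float)+t; return np.array([m['fx']*q[0]/q[2]+m['cx'],m['fy']*q[1]/q[2]+m['cy']])
def snap(n,f):
    M=model(n); im=bot.camera(n); cv2.imwrite('pics/'+f,im); return M,im
def tri(a,b):
    # least squares meet of rays
    A=np.zeros((3,3));B=np.zeros(3)
    for c,d in (a,b):
        d=d/np.linalg.norm(d);P=np.eye(3)-np.outer(d,d);A+=P;B+=P@c
    return np.linalg.solve(A,B)
def blobs(im,lo,hi,amin=20):
    h=cv2.cvtColor(im,cv2.COLOR_BGR2HSV); k=cv2.inRange(h,np.array(lo),np.array(hi))
    n,l,s,c=cv2.connectedComponentsWithStats(k); return [(c[i].round(1),s[i]) for i in range(1,n) if s[i][4]>=amin]
E
python3 - <<'E'
from h import *
s=bot.sense(); print(s['time_s'],s['ee_pos'],s['ee_rot'],s['width'])
for n in('side','top'):
    M,im=snap(n,n+'0.png'); print(n,M[0],-M[1].T@M[2])
E
```

```text
0.0 [ 151.37327047 -605.9929106   204.82583061] [[ 9.70188368e-01  2.42351801e-01 -3.67422857e-04]
 [ 2.42352067e-01 -9.70187682e-01  1.15638750e-03]
 [-7.62165356e-05 -1.21095939e-03 -9.99999264e-01]] 94.12018540596851
side {'fx': 481.09651790716896, 'fy': 481.09651790716896, 'cx': 276.73012252465685, 'cy': 198.3772120121449, 'rvec': array([ 2.17759601, -0.14166768,  0.03984724]), 'tvec': array([-578.33843904,   68.16456531, 1461.08141202])} [  460.59347253 -1219.55596092   880.00997825]
top {'fx': 520.0103679522649, 'fy': 520.0103679522649, 'cx': 280.60377868086243, 'cy': 203.61892997482158, 'rvec': array([ 2.19829164, -2.17270816,  0.06767635]), 'tvec': array([-123.64347679,  587.9540448 , 1531.40175255])} [ 486.61172922 -124.21696792 1566.50827184]
```

View pics/top0.png

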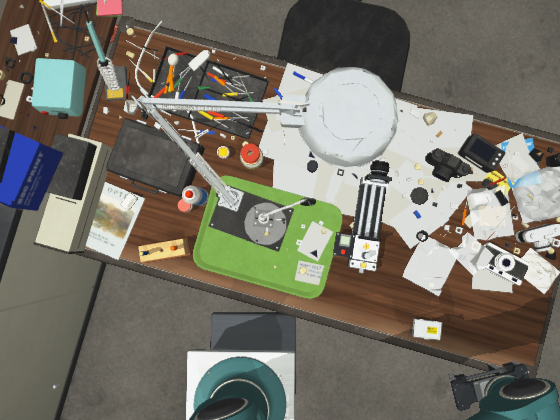

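View pics/side0.png

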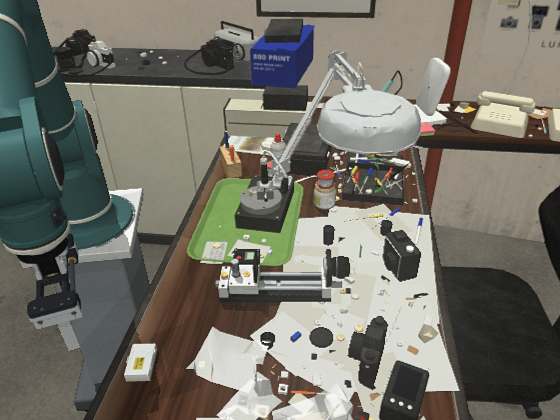

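The top view shows the tool block near (162,250), and the bench from (363,265, home end) to (375,170, lens). The readout is at about (345,240) with the red button. The lamp hangs over x ≈ 350, y ≈ 115. I'll zoom in on both.

```bash
python3 - <<'E'
from h import *
a=cv2.imread('pics/top0.png'); b=cv2.imread('pics/side0.png')
r=lambda im,x,y,w,h,k:cv2.resize(im[y:y+h,x:x+w],None,fx=k,fy=k,interpolation=cv2.INTER_CUBIC)
A=np.zeros((600,800,3),np.uint8)
A[:240,:320]=r(a,130,225,64,48,5)
A[240:600,:300]=r(a,325,155,75,90+30,4)[:360,:300] if 0 else r(a,325,155,100,120,3)
A[:300,320:800]=r(b,205,235,160,100,3)
A[300:600,320:620]=r(b,205,125,50,50,6)
cv2.imwrite('pics/z0.png',A)
M=model('top');S=model('side')
for n,(u,v,z) in dict(block=(162,250,60),ro=(345,240,60),lens=(377,165,112),home=(363,265,50)).items(): print(n,onz(M,u,v,z).round())
E
```

```text
block [448. 224.  60.]
ro [ 483. -304.   60.]
lens [ 695. -387.  112.]
home [ 412. -358.   50.]
```

View pics/z0.png

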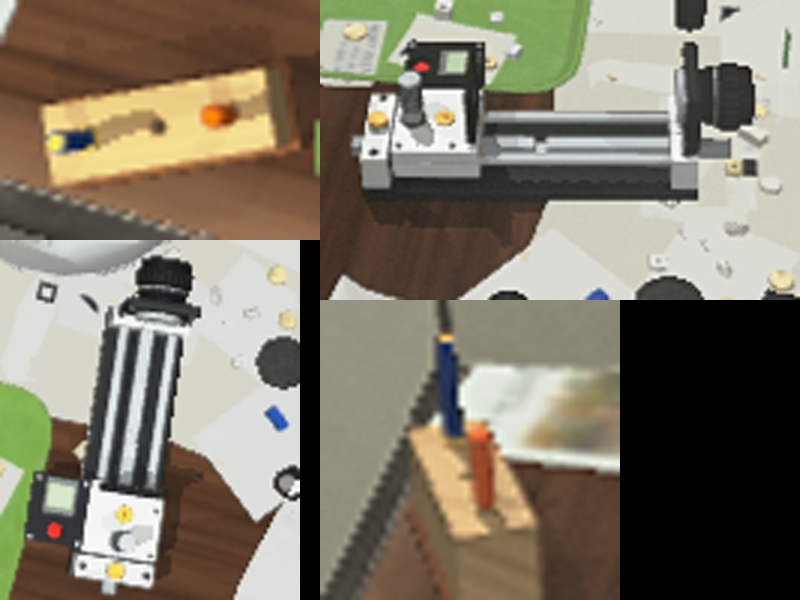

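```bash
python3 - <<'E'
from h import *
a=cv2.imread('pics/top0.png'); b=cv2.imread('pics/side0.png')
T=model('top');S=model('side')
def near(im,lo,hi,x,y,w,h,am=3): return [(c+[x,y],s[4]) for c,s in blobs(im[y:y+h,x:x+w],lo,hi,am)]
R=((0,150,100),(6,255,255)); B=((100,120,40),(130,255,255)); 
rt=near(a,*R,330,228,25,25);rs=near(b,*R,230,245,25,25);bt=near(a,*B,130,245,25,20);bs=near(b,*B,222,125,15,30)
print(rt,rs,bt,bs)
f=lambda L:max(L,key=lambda q:q[1])[0]
for p,q in((rt,rs),(bt,bs)):
    p,q=f(p),f(q); P=tri(ray(T,*p),ray(S,*q)); print(P.round(1),(proj(T,P)-p).round(2),(proj(S,P)-q).round(2))
print('btn z55',onz(T,*f(rt),55),'sty z100',onz(T,*f(bt),95),onz(S,*f(bs),95))
h=onz(T,161.6,250.4,60);c1=onz(T,138.4,246.4,60);c2=onz(T,184.4,238.6,60);print('hole',h,'edge',c1,c2,np.linalg.norm(c2-c1),np.degrees(np.arctan2(*(c1-c2)[[1,0]])))
# bench corners in zoomed top crop -> px : left edge of carriage etc.
z=lambda u,v,zz:onz(T,325+u/3,155+(v-240)/3,zz)
print('screws',z(116,570,59),z(124,514,60)); print('post top',z(125,541,102))
print('post side', [onz(S,205+(u-320)/3,235+v/3,zz).round(1) for u,v,zz in((409,77,102),(378,119,59))])
E
```

```text
[(array([342.9, 250.9]), np.int32(15))] [(array([238.5, 257. ]), np.int32(14))] [(array([145.2, 253. ]), np.int32(12))] [(array([226.1, 138.8]), np.int32(34))]
[ 451.6 -298.2   60.4] [-0.    0.15] [ 0.17 -0.01]
[440.8 260.5 105.2] [ 0.   -0.06] [-0.05  0.  ]
btn z55 [ 451.93971609 -298.83792593   55.        ] sty z100 [440.30002121 263.20768681  95.        ] [440.71534455 280.00639406  95.        ]
hole [447.24384966 225.21601418  60.        ] edge [457.95997483 292.65338899  60.        ] [482.0292182  160.12449644  60.        ] 134.69682935530923 100.29358071076749
screws [ 412.27782789 -358.328821     59.        ] [ 465.98990393 -365.79638198   60.        ]
post top [ 441.43671654 -360.01775189  102.        ]
post side [array([ 441.9, -356.6,  102. ]), array([ 413.6, -355.6,   59. ])]
```

>>> {"method": "drive_tool", "body": {
  "plan": [1,26,-19,-4,0,1,26,-19,-4,0,1,26,-19,-4,0,1,26,-19,-4,0,1,26,-19,-4,0,1,26,-19,-4,0,1,26,-19,-4,0,1,26,-19,-4,0,1,26,-19,-4,0,1,26,-19,-4,0,1,26,-19,-4,0,1,26,-19,-4,0]
}}

```text
time_s: 1.1
ee_pos: [399.5, -308.1, 253.5]
ee_rot: [[0.97, 0.242, -0.0], [0.242, -0.97, 0.0], [-0.0, -0.0, -1.0]]
wrist_force: [0.5, -0.1, 1.6]
width: 94.4
grasp_force: 0.0
```

>>> {"method": "drive_tool", "body": {
  "plan": [1,0,0,0,-7.1,1,0,0,0,-7.1,1,0,0,0,-7.1,1,0,0,0,-7.1,1,0,0,0,-7.1,1,0,0,0,-7.1,1,0,0,0,-7.1,1,0,0,0,-7.1,1,0,0,0,-7.1,1,0,0,0,-7.1,1,0,0,0,-7.1,1,0,0,0,-7.1]
}}

```text
time_s: 2.1
ee_pos: [398.7, -309.4, 253.2]
ee_rot: [[-0.166, 0.986, -0.0], [0.986, 0.166, 0.0], [0.0, -0.0, -1.0]]
wrist_force: [-0.3, -0.4, -0.4]
width: 94.2
grasp_force: 0.0
```

```bash
cat >> h.py <<'E'
def go(x,y,z=None,yaw=None):
    "shift in tool axes to reach world TCP xyz; turn to bring tool-y to yaw (deg)"
    s=bot.sense();R=np.array(s['ee_rot']);p=np.array(s['ee_pos']); 
    d=R.T@(np.array([x,y,p[2] if z is None else z])-p)
    ya=np.degrees(np.arctan2(R[1,1],R[0,1])); 
    print('t',round(s['time_s'],2),'p',p.round(1),'tooly',ya.round(2),'shift',d.round(1), 'turn',None if yaw is None else round(-((yaw-ya+90)%180-90),2),'F',np.round(s['wrist_force'],1),'w',round(s['width'],1),'gf',round(float(np.max(s['grasp_force'])),1))
E
python3 - <<'E'
from h import *
go(420,240,245,10.3); print(np.round(bot.sense()['q'],0))
snap('wrist','w0.png')
M=model('wrist');print(-M[1].T@M[2]-bot.sense()['ee_pos'],M[1],M[0]['fx'])
E
```

```text
t 2.1 p [ 398.7 -309.4  253.2] tooly 9.57 shift [538.2 112.4   8.4] turn -0.73 F [-0.3 -0.4 -0.4] w 94.2 gf 0.0
[ 54.  10. -22. 105.   4.  65.  40.]
[-12.3127861   67.25603085 180.08224513] [[ 9.84419658e-01  1.75834958e-01 -6.19588149e-05]
 [ 1.70841912e-01 -9.56382374e-01  2.36951042e-01]
 [ 4.16050203e-02 -2.33269849e-01 -9.71521590e-01]] 291.1888677585888
```

View pics/w0.png

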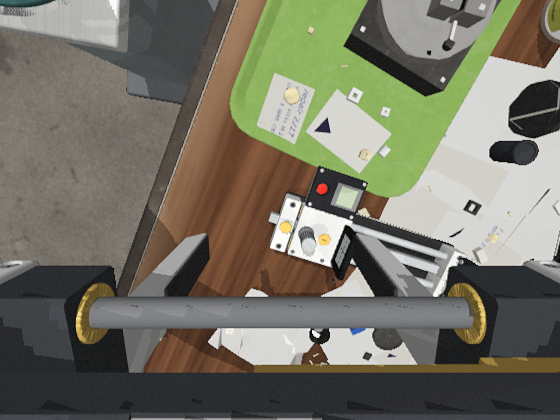

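The wrist view shows the red button at about (321,188), the post top at about (305,231), the home screw at (285,227) and the rods running right to about (450,245). I'll measure these, then go on to the block.

```bash
python3 - <<'E'
from h import *
im=cv2.imread('pics/w0.png');M=model('wrist')
c=im[170:205,305:340]
for q in blobs(c,(0,150,100),(8,255,255),10): print('btn',onz(M,q[0][0]+305,q[0][1]+170,55).round(1),q[1])
for q in blobs(im[210:255,270:350],(18,110,120),(30,255,255),10): 
    u,v=q[0]+[270,210]; print('screw',(u,v),onz(M,u,v,59).round(1),q[1][4])
# readout right/left edge & rods direction
cv2.imwrite('pics/w0z.png',cv2.resize(im[160:290,260:450],None,fx=4,fy=4,interpolation=cv2.INTER_CUBIC))
E
```

```text
btn [ 450.5 -294.9   55. ] [12 13 10 12 88]
screw (np.float64(285.2), np.float64(226.9)) [ 412.6 -353.9   59. ] 98
screw (np.float64(323.9), np.float64(239.3)) [ 467.4 -362.    59. ] 98
```

View pics/w0z.png

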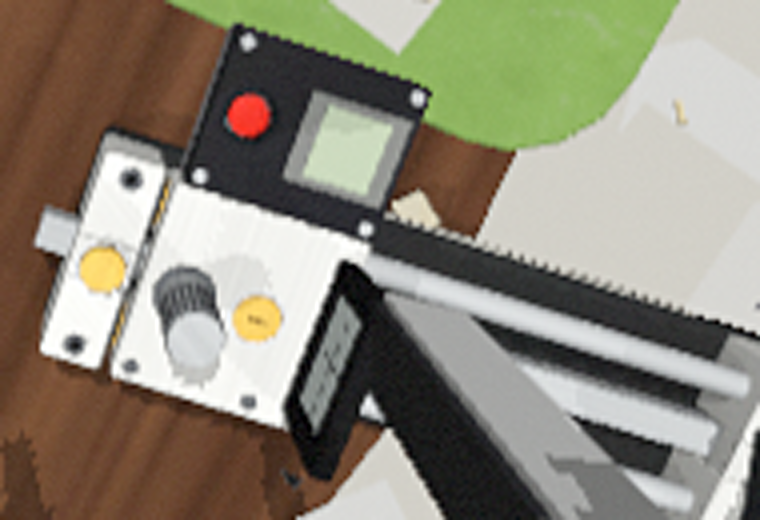

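>>> {"method": "drive_tool", "body": {
  "plan": [1,40,5,0,0,1,40,5,0,0,1,40,5,0,0,1,40,5,0,0,1,40,5,0,0,1,40,8,0,0,1,40,8,0,0,1,40,10,0,0,1,40,10,0,0,1,40,10,0,0,1,40,10,0,0,1,40,10,0,-0.7]
}}

```text
time_s: 3.15
ee_pos: [411.4, 180.7, 253.8]
ee_rot: [[-0.168, 0.986, 0.001], [0.986, 0.168, -0.0], [-0.0, 0.001, -1.0]]
wrist_force: [1.3, -1.0, -1.2]
width: 93.9
grasp_force: 0.0
```

```bash
python3 - <<'E'
from h import *
go(440,264,200,10.3); print(np.round(bot.sense()['q'],0))
snap('wrist','w1.png')
E
```

```text
t 3.15 p [411.4 180.7 253.8] tooly 9.68 shift [77.3 42.1 53.8] turn -0.62 F [ 1.3 -1.  -1.2] w 93.9 gf 0.0
[ 22.   6. -53. 111.   5.  65. -23.]
```

View pics/w1.png

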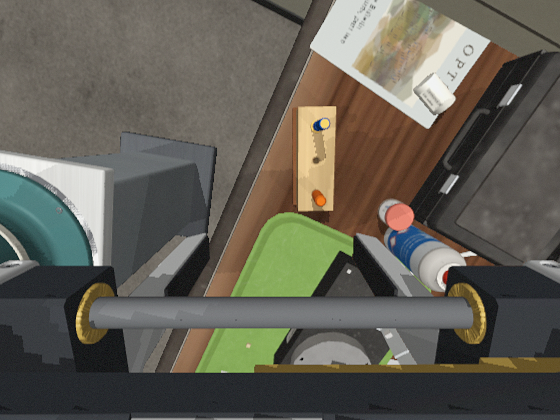

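The wrist view shows the stylus (blue with a yellow end) at (321,125), the empty middle hole at (316,160) and the driver at (319,198). The block's sides run parallel to the image columns, so the yaw is right.

```bash
python3 - <<'E'
from h import *
im=cv2.imread('pics/w1.png');M=model('wrist')
o=lambda u,v,z:onz(M,u,v,z).round(1)
print('hole',o(316,160,60),'cap',o(325,124,126),'corners',o(303,107,60),o(335,107,60),o(303,211,60),o(335,211,60))
for q in blobs(im[110:140,305:340],(100,120,40),(130,255,255),5): print('blue',q[0]+[305,110],o(*(q[0]+[305,110]),95),q[1])
for q in blobs(im[110:140,305:340],(18,110,120),(32,255,255),5): print('yel',q[0]+[305,110],o(*(q[0]+[305,110]),126),q[1])
E
```

```text
hole [448.1 237.8  60. ] cap [441.1 277.7 126. ] corners [419.6 297.5  60. ] [458.  304.3  60. ] [444.6 169.4  60. ] [486.4 176.8  60. ]
blue [317.5 125.4] [437.4 277.1  95. ] [ 9  9  9 12 62]
yel [314.  127.7] [430.8 272.2 126. ] [ 6  9 10 15 47]
yel [324.4 123.2] [440.3 278.4 126. ] [16 10  8  8 52]
yel [321.6 136.9] [440.3 264.7 126. ] [15 25  4  5  8]
```

```bash
python3 - <<'E'
from h import *
go(446,212,190,10.3)
M,im=snap('wrist','w2.png')
o=lambda u,v,z:onz(M,u,v,z).round(1)
for n,(lo,hi,z) in dict(blue=((100,120,40),(130,255,255),95),yel=((18,120,150),(32,255,255),126),orange=((5,180,120),(14,255,255),85)).items():
    for q in blobs(im[90:230,290:350],lo,hi,20): 
        c=q[0]+[290,90]; print(n,c,o(*c,z),q[1])
print('hole',o(316,160,60))
E
```

```text
t 3.2 p [411.1 187.7 254.1] tooly 10.08 shift [17.6 38.4 64.2] turn -0.22 F [-6.5  3.2 -2.6] w 93.7 gf 0.0
blue [316.6 132.3] [437.9 269.6  95. ] [23 37 10 10 59]
yel [312.8 133.8] [430.8 266.1 126. ] [20 36  9 14 37]
yel [323.6 130.9] [441.1 270.9 126. ] [30 37  8  8 49]
orange [317.4 204.1] [457.3 186.7  85. ] [ 21 106  14  17 149]
hole [448.1 237.8  60. ]
```

>>> {"method": "drive_tool", "body": {
  "plan": [1,6,10,16,0,1,6,10,16,0,1,6,10,16,0,1,0,8,16,-0.2,1,0,0,0,0,1,0,0,0,0,1,0,0,0,0]
}}

```text
time_s: 3.83
ee_pos: [445.9, 203.1, 190.2]
ee_rot: [[-0.175, 0.985, 0.0], [0.985, 0.175, 0.0], [0.0, 0.0, -1.0]]
wrist_force: [0.6, 0.5, 0.9]
width: 94.4
grasp_force: 0.0
```

```bash
python3 - <<'E'
from h import *
go(440,265,190,10.3)
M,im=snap('wrist','w3.png')
o=lambda u,v,z:onz(M,u,v,z).round(1)
for n,(lo,hi,z) in dict(blue=((100,120,40),(130,255,255),95),yel=((18,120,150),(32,255,255),126),orange=((5,180,120),(14,255,255),85)).items():
    for q in blobs(im[50:300,220:350],lo,hi,20): 
        c=q[0]+[220,50]; print(n,c,o(*c,z),q[1])
E
```

```text
t 3.83 p [445.9 203.1 190.2] tooly 10.06 shift [62.   5.   0.2] turn -0.24 F [0.6 0.5 0.9] w 94.4 gf 0.0
yel [282.2 139.8] [435.1 269.9 126. ] [60 82  7 16 28]
yel [289.4 139.8] [440.9 270.9 126. ] [65 85 10 10 79]
orange [288.3 225.8] [456.5 186.8  85. ] [ 63 165  13  23 219]
```

View pics/w3.png

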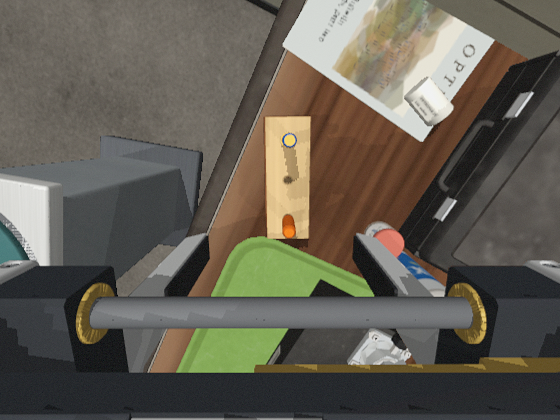

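The stylus's yellow end is at (289,140), which is (441,270). I'll go over it and descend.

>>> {"method": "drive_tool", "body": {
  "plan": [0.2,22,2,0,0,0.2,22,2,0,0,0.2,21,2,0,-0.2,0.0,0,0,0,0,0.0,0,0,22,0,0.0,0,0,22,0,0.0,0,0,22,0,0.0,0,0,22,0,0.0,0,0,18,0,0.0,0,0,0,0,0.0,0,0,0,0]
}}

```text
time_s: 4.8
ee_pos: [440.6, 267.9, 84.2]
ee_rot: [[-0.179, 0.984, -0.0], [0.984, 0.179, -0.0], [-0.0, -0.0, -1.0]]
wrist_force: [-0.0, 0.6, 0.9]
width: 47.3
grasp_force: 0.0
```

>>> {"method": "drive_tool", "body": {
  "plan": [-1,0,0,0,0,-1,0,0,0,0,-1,0,0,0,0,-1,0,0,0,0,-1,0,0,0,0,-1,0,0,0,0,-1,0,0,0,0,-1,0,0,0,0],
  "grip_force": 35
}}

```text
time_s: 5.47
ee_pos: [440.7, 268.2, 83.7]
ee_rot: [[-0.179, 0.984, 0.0], [0.984, 0.179, 0.0], [0.0, 0.0, -1.0]]
wrist_force: [-0.7, -2.3, 5.8]
width: 11.5
grasp_force: 35.0
```

```bash
python3 - <<'E'
from h import *
go(440.5,268.5,84,10.3)
E
```

```text
t 5.47 p [440.7 268.2  83.7] tooly 10.32 shift [ 0.3 -0.2 -0.3] turn 0.02 F [-0.7 -2.3  5.8] w 11.5 gf 35.0
```

>>> {"method": "drive_tool", "body": {
  "plan": [-1,0,0,-10,0,-1,0,0,-20,0,-1,0,0,-20,0,-1,0,0,-20,0,-1,0,0,-20,0,-1,0,0,-20,0,-1,0,0,-20,0,-1,0,0,-20,0,-1,0,0,-10,0,-1,0,0,0,0,-1,0,0,0,0]
}}

```text
time_s: 6.38
ee_pos: [440.6, 268.0, 243.2]
ee_rot: [[-0.179, 0.984, 0.0], [0.984, 0.179, -0.0], [-0.0, 0.0, -1.0]]
wrist_force: [0.2, -0.3, -0.6]
width: 11.6
grasp_force: 35.0
```

>>> {"method": "drive_tool", "body": {
  "plan": [-1,-15,-5,0,0,-1,-30,-10,0,0,-1,-36,-12,0,0,-1,-36,-12,0,0,-1,-36,-12,0,0,-1,-36,-12,0,0,-1,-36,-12,0,0,-1,-36,-12,0,0,-1,-38,-4,0,0,-1,-38,-2,0,0,-1,-38,-2,0,0,-1,-38,-2,0,0]
}}

```text
time_s: 7.38
ee_pos: [418.3, -157.5, 242.3]
ee_rot: [[-0.179, 0.984, -0.002], [0.984, 0.179, 0.0], [0.0, -0.002, -1.0]]
wrist_force: [0.9, 0.6, -0.7]
width: 11.0
grasp_force: 35.0
```

>>> {"method": "drive_tool", "body": {
  "plan": [-1,-38,-2,0,0,-1,-38,-2,0,0,-1,-38,-2,0,0,-1,-38,-2,0,0,-1,-30,-2,0,0,-1,-14,0,0,0,-1,0,0,0,0,-1,0,0,0,0,-1,0,0,0,0,-1,0,0,0,0]
}}

```text
time_s: 8.22
ee_pos: [444.7, -348.7, 243.3]
ee_rot: [[-0.181, 0.984, -0.0], [0.984, 0.181, 0.0], [0.0, -0.0, -1.0]]
wrist_force: [-0.3, -0.5, -0.7]
width: 11.4
grasp_force: 35.0
```

```bash
python3 - <<'E'
from h import *
go(451.3,-297,210)
M,im=snap('wrist','w4.png'); o=lambda u,v,z:onz(M,u,v,z).round(1)
print('proj guess',proj(M,(451,-297,55)))
for q in blobs(im,(0,170,120),(6,255,255),20): print('red',q[0],o(*q[0],55),q[1])
for q in blobs(im,(18,120,150),(30,255,255),30): print('yel',q[0],o(*q[0],59),q[1])
T,a=snap('top','t4.png');S,b=snap('side','s4.png')
A=np.zeros((600,800,3),np.uint8)
p=proj(S,np.array(bot.sense()['ee_pos'])-[0,0,30]).astype(int);print(p)
A[:420,:560]=im; c=b[p[1]-30:p[1]+30,p[0]-30:p[0]+30]; A[:240,560:]=cv2.resize(c,(240,240))
p=proj(T,np.array(bot.sense()['ee_pos'])-[0,0,30]).astype(int); c=a[p[1]-30:p[1]+30,p[0]-30:p[0]+30]; A[300:540,560:]=cv2.resize(c,(240,240))
cv2.imwrite('pics/c4.png',A)
E
```

```text
t 8.22 p [ 444.7 -348.7  243.3] tooly 10.42 shift [49.7 15.9 33.3] turn None F [-0.3 -0.5 -0.7] w 11.4 gf 35.0
proj guess [293.3701849  154.39094925]
red [293.5 153.1] [ 450.9 -295.4   55. ] [289 148  10  11  85]
yel [255.2 194. ] [ 412.5 -354.2   59. ] [250 189  12  11 101]
yel [295.8 207.9] [ 466.7 -362.7   59. ] [290 202  13  12 113]
yel [280.5 227.5] [ 452.1 -392.1   59. ] [270 222  22  14 108]
yel [280.5 271.9] [ 463.5 -454.1   59. ] [272 264  18  17 221]
yel [253.1 296.1] [ 432.6 -496.9   59. ] [251 285   5  22  62]
yel [308.5 315.6] [ 514.5 -512.9   59. ] [306 285   6  58 179]
yel [113.6 293.1] [ 241.9 -527.1   59. ] [108 289  14   8  74]
yel [252.6 329.7] [ 440.4 -549.7   59. ] [251 318   4  26  55]
yel [324.  360.1] [ 551.9 -581.4   59. ] [309 358  25   7 106]
yel [375.1 359.9] [ 625.9 -567.5   59. ] [358 358  28   7  96]
[232 221]
```

View pics/c4.png

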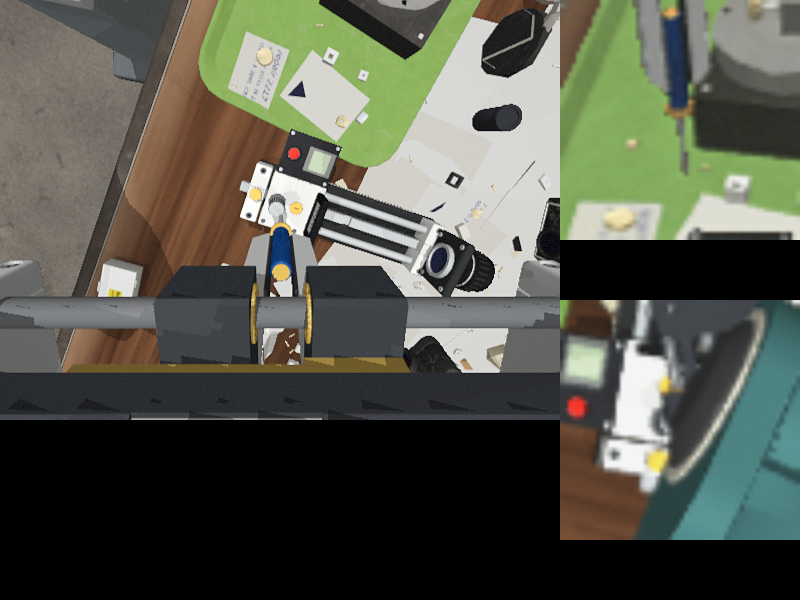

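The stylus is held upright. In the wrist view its yellow end is at (280,272) and its collar at (280,227), with the shaft going up to about (278,200) over the post. The button is at (293.5,153). I'll find the stylus's offset from the TCP with the same camera.

```bash
python3 - <<'E'
from h import *
im=cv2.imread('pics/w4.png');M=model('wrist');p=np.array(bot.sense()['ee_pos'])
o=lambda u,v,z:onz(M,u,v,z)
top=o(280.5,269.9,p[2]+43);col=o(280.5,227.5,p[2]-21.7);print('top',(top-p).round(1),'collar',(col-p).round(1))
print('exp px top/collar/tip',proj(M,p+[0,0,43]),proj(M,p-[0,0,21.7]),proj(M,p-[0,0,69.7]))
cv2.imwrite('pics/w4z.png',cv2.resize(im[170:285,235:335],None,fx=5,fy=5,interpolation=cv2.INTER_CUBIC))
E
```

```text
top [-1.   3.4 43. ] collar [ -1.5   5.9 -21.7]
exp px top/collar/tip [281.2692824  276.20128662] [281.04542506 235.50557441] [280.94957859 218.08134958]
```

View pics/w4z.png

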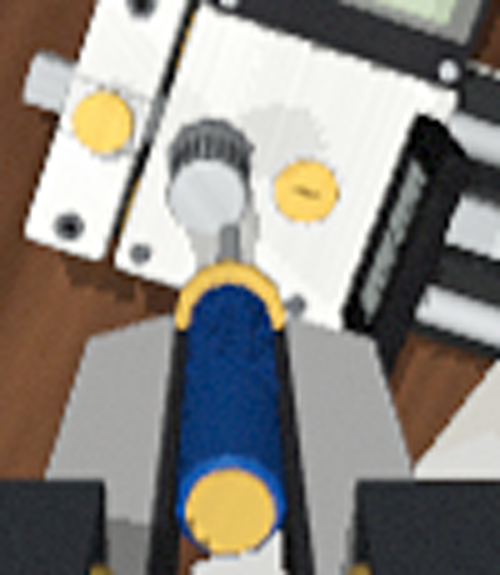

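>>> {"method": "drive_tool", "body": {
  "plan": [-1,16,5,0,0,-1,16,5,0,0,-1,16,5,0,0,-1,0,0,15,0,-1,0,0,20,0,-1,0,0,20,0,-1,0,0,20,0,-1,0,0,20,0,-1,0,0,10,0,-1,0,0,0,0,-1,0,0,0,0,-1,0,0,0,0]
}}

```text
time_s: 9.37
ee_pos: [451.3, -300.1, 139.6]
ee_rot: [[-0.18, 0.984, 0.001], [0.984, 0.18, -0.001], [-0.001, 0.001, -1.0]]
wrist_force: [-0.4, -0.8, -0.4]
width: 11.4
grasp_force: 35.0
```

```bash
python3 - <<'E'
from h import *
go(451,-298.4,122)
M,im=snap('wrist','w5.png');p=np.array(bot.sense()['ee_pos'])
q=proj(M,p-[0,0,69.7]);b=proj(M,(451,-295.4,55));print(q,b)
for k in blobs(im,(0,170,100),(6,255,255),10): print(k[0],k[1])
u,v=q.astype(int);cv2.imwrite('pics/w5z.png',cv2.resize(im[v-50:v+50,u-60:u+60],None,fx=5,fy=5,interpolation=cv2.INTER_CUBIC))
E
```

```text
t 9.37 p [ 451.3 -300.1  139.6] tooly 10.35 shift [ 1.8  0.  17.6] turn None F [-0.4 -0.8 -0.4] w 11.4 gf 35.0
[280.7952892 218.2156383] [281.44371266 208.94655319]
[281.2 208.4] [275 202  14  14 157]
```

View pics/w5z.png

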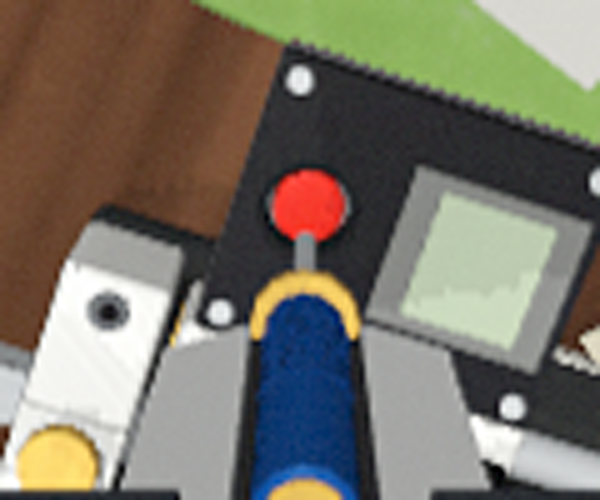

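The tip is at (281,215) and the button at (281,208). Allowing for the tip's height above it, the tip is about 2 mm short in y. I'll correct that and descend.

>>> {"method": "drive_tool", "body": {
  "plan": [-1,2,0,0,0,-1,0,0,4,0,-1,0,0,4,0,-1,0,0,4,0,-1,0,0,2,0,-1,0,0,0,0,-1,0,0,0,0]
}}

```text
time_s: 10.0
ee_pos: [450.2, -298.2, 124.3]
ee_rot: [[-0.179, 0.984, -0.0], [0.984, 0.179, 0.0], [0.0, -0.0, -1.0]]
wrist_force: [0.1, -0.6, 1.9]
width: 11.5
grasp_force: 35.0
```

>>> {"method": "drive_tool", "body": {
  "plan": [-1,0,0,0.6,0,-1,0,0,0.6,0,-1,0,0,0.6,0,-1,0,0,0.6,0,-1,0,0,0,0,-1,0,0,0,0]
}}

```text
time_s: 10.5
ee_pos: [450.3, -298.3, 122.1]
ee_rot: [[-0.179, 0.984, 0.0], [0.984, 0.179, -0.0], [-0.0, 0.0, -1.0]]
wrist_force: [-0.1, -0.1, 3.1]
width: 11.4
grasp_force: 35.0
```

>>> {"method": "drive_tool", "body": {
  "plan": [-1,0,0,0.6,0,-1,0,0,0.6,0,-1,0,0,0.4,0,-1,0,0,0,0,-1,0,0,0,0]
}}

```text
time_s: 10.92
ee_pos: [450.8, -298.4, 120.9]
ee_rot: [[-0.179, 0.984, 0.001], [0.984, 0.179, -0.001], [-0.001, 0.001, -1.0]]
wrist_force: [-0.7, 0.9, 8.9]
width: 11.2
grasp_force: 35.0
```

>>> {"method": "drive_tool", "body": {
  "plan": [-1,0,0,0.5,0,-1,0,0,0.3,0,-1,0,0,0,0,-1,0,0,0,0,-1,0,0,0,0]
}}

```text
time_s: 11.33
ee_pos: [451.2, -298.5, 120.5]
ee_rot: [[-0.179, 0.984, 0.002], [0.984, 0.179, -0.001], [-0.001, 0.002, -1.0]]
wrist_force: [-1.0, 0.8, 13.2]
width: 12.0
grasp_force: 35.0
```

The spring's 4 N end is past and the force has climbed steeply to 13 N, so the button is fully down. I'll lift and return.

>>> {"method": "drive_tool", "body": {
  "plan": [-1,0,0,-5,0,-1,0,0,-15,0,-1,0,0,-20,0,-1,0,0,-20,0,-1,0,0,-20,0,-1,0,0,-20,0,-1,0,0,-20,0,-1,20,0,0,0,-1,38,0,0,0,-1,38,0,0,0,-1,38,0,0,0,-1,38,0,0,0]
}}

```text
time_s: 12.33
ee_pos: [418.7, -127.4, 239.5]
ee_rot: [[-0.179, 0.984, -0.0], [0.984, 0.179, -0.0], [-0.0, -0.0, -1.0]]
wrist_force: [0.4, 0.7, 0.1]
width: 11.6
grasp_force: 35.0
```

>>> {"method": "drive_tool", "body": {
  "plan": [-1,38,0,0,0,-1,38,0,0,0,-1,38,1,0,0,-1,36,8,0,0,-1,36,12,0,0,-1,36,12,0,0,-1,36,12,0,0,-1,36,12,0,0,-1,36,12,0,0,-1,30,10,0,0,-1,15,5,0,0,-1,0,0,0,0]
}}

```text
time_s: 13.33
ee_pos: [434.2, 258.6, 239.5]
ee_rot: [[-0.183, 0.983, -0.001], [0.983, 0.183, 0.002], [0.002, -0.001, -1.0]]
wrist_force: [0.7, 0.5, -1.2]
width: 11.8
grasp_force: 35.0
```

>>> {"method": "drive_tool", "body": {
  "plan": [-1,0,0,0,0,-1,0,0,0,0]
}}

```text
time_s: 13.5
ee_pos: [434.8, 254.2, 239.5]
ee_rot: [[-0.179, 0.984, -0.0], [0.984, 0.179, -0.0], [-0.0, -0.0, -1.0]]
wrist_force: [0.2, 0.0, -1.1]
width: 11.7
grasp_force: 35.0
```

```bash
python3 - <<'E'
from h import *
go(440.7,268.2,83.7,10.32)
E
```

```text
t 13.5 p [434.8 254.2 239.5] tooly 10.31 shift [ 12.8   8.4 155.8] turn -0.01 F [ 0.2  0.  -1.1] w 11.7 gf 35.0
```

>>> {"method": "drive_tool", "body": {
  "plan": [-1,6.4,4.2,0,0,-1,6.4,4.2,0,0,-1,0,0,20,0,-1,0,0,20,0,-1,0,0,20,0,-1,0,0,20,0,-1,0,0,10,0,-1,0,0,0,0,-1,0,0,0,0,-1,0,0,0,0]
}}

```text
time_s: 14.33
ee_pos: [441.4, 269.5, 150.8]
ee_rot: [[-0.179, 0.984, 0.001], [0.984, 0.179, 0.001], [0.0, 0.001, -1.0]]
wrist_force: [-0.8, 0.5, -1.4]
width: 11.6
grasp_force: 35.0
```

```bash
python3 - <<'E'
from h import *
go(440.7,268.2,83.7,10.32)
E
```

```text
t 14.33 p [441.4 269.5 150.8] tooly 10.32 shift [-1.2 -1.  67.1] turn -0.0 F [-0.8  0.5 -1.4] w 11.6 gf 35.0
```

>>> {"method": "drive_tool", "body": {
  "plan": [-1,-0.6,-0.5,0,0,-1,0,0,0,0,-1,0,0,6,0,-1,0,0,6,0,-1,0,0,6,0,-1,0,0,6,0,-1,0,0,0,0,-1,0,0,0,0]
}}

```text
time_s: 15.0
ee_pos: [440.1, 268.4, 125.2]
ee_rot: [[-0.18, 0.984, -0.001], [0.984, 0.18, -0.0], [0.0, -0.001, -1.0]]
wrist_force: [0.1, 0.3, 0.9]
width: 11.1
grasp_force: 35.0
```

The tip is already 4 mm inside the hole with no force on it. I'll go on down.

>>> {"method": "drive_tool", "body": {
  "plan": [-1,0,0,8,0,-1,0,0,8,0,-1,0,0,8,0,-1,0,0,8,0,-1,0,0,5,0,-1,0,0,2,0,-1,0,0,0,0,-1,0,0,0,0]
}}

```text
time_s: 15.67
ee_pos: [440.4, 268.5, 86.7]
ee_rot: [[-0.179, 0.984, -0.0], [0.984, 0.179, 0.0], [0.0, -0.0, -1.0]]
wrist_force: [-1.3, -0.3, -0.4]
width: 11.4
grasp_force: 35.0
```

>>> {"method": "drive_tool", "body": {
  "plan": [-1,0,0,1,0,-1,0,0,0.8,0,-1,0,0,0.6,0,-1,0,0,0,0,-1,0,0,0,0]
}}

```text
time_s: 16.08
ee_pos: [440.5, 268.4, 84.3]
ee_rot: [[-0.179, 0.984, 0.0], [0.984, 0.179, 0.0], [0.0, 0.0, -1.0]]
wrist_force: [0.3, -0.1, -0.7]
width: 11.1
grasp_force: 35.0
```

>>> {"method": "drive_tool", "body": {
  "plan": [-0.6,0,0,0.3,0,-0.5,0,0,0,0,-0.2,0,0,0,0,0,0,0,0,0,0,0,0,0,0,0,0,0,0,0]
}}

```text
time_s: 16.58
ee_pos: [440.4, 268.4, 84.0]
ee_rot: [[-0.179, 0.984, -0.0], [0.984, 0.179, 0.0], [0.0, -0.0, -1.0]]
wrist_force: [0.2, 0.7, -0.9]
width: 45.6
grasp_force: 0.0
```

>>> {"method": "drive_tool", "body": {
  "plan": [0,0,0,-10,0,0,0,0,-20,0,0,0,0,-20,0,0,0,0,-25,0,0,0,0,-25,0,0,0,0,-25,0,0,0,0,-20,0,0,-20,-5,-10,0,0,-36,-12,0,0,0,-36,-12,0,0,0,-36,-12,0,0,0,-36,-12,0,0]
}}

```text
time_s: 17.58
ee_pos: [417.0, 96.3, 239.5]
ee_rot: [[-0.18, 0.984, 0.001], [0.984, 0.18, 0.0], [-0.0, 0.001, -1.0]]
wrist_force: [1.6, -0.1, -0.3]
width: 47.1
grasp_force: 0.0
```

```bash
python3 - <<'E'
from h import *
go(440,-358,240,81.6)
a,_=snap('top','t6.png'),0; T,im=a; S,b=snap('side','s6.png')
for I,(x,y,w,h) in((im,(130,240,25,25)),(b,(220,120,20,40))):
    print([(q[0]+[x,y],q[1][2:]) for q in blobs(I[y:y+h,x:x+w],(100,120,40),(130,255,255),3)])
E
```

```text
t 17.58 p [417.   96.3 239.5] tooly 10.37 shift [-451.   -59.1   -0.5] turn -71.23 F [ 1.6 -0.1 -0.3] w 47.1 gf 0.0
[(array([145.5, 252.2]), array([4, 2, 4], dtype=int32))]
[(array([225.8, 139.3]), array([ 4, 15, 33], dtype=int32))]
```

>>> {"method": "drive_tool", "body": {
  "plan": [0.3,-35,-10,0,0,0.3,-35,-10,0,0,0.3,-35,-10,0,0,0.3,-35,-10,0,0,0.3,-35,-10,0,0,0.3,-35,-10,0,0,0.3,-35,-10,0,0,0.3,-35,-10,0,0,0.3,-35,-10,0,0,0.3,-35,-10,0,0,0.3,-35,-10,0,0,0.3,-35,-10,0,0]
}}

```text
time_s: 18.68
ee_pos: [375.0, -338.5, 239.6]
ee_rot: [[-0.18, 0.984, 0.001], [0.984, 0.18, -0.0], [-0.0, 0.0, -1.0]]
wrist_force: [0.5, 0.6, -0.7]
width: 60.8
grasp_force: 0.0
```

>>> {"method": "drive_tool", "body": {
  "plan": [0.3,0,0,0,7.1,0.3,0,0,0,7.1,0.3,0,0,0,7.1,0.3,0,0,0,7.1,0.3,0,0,0,7.1,0.3,0,0,0,7.1,0.3,0,0,0,7.1,0.3,0,0,0,7.1,0.3,0,0,0,7.1,0.3,0,0,0,7.1,0.3,0,0,0,7.1,0.3,0,0,0,7.1]
}}

```text
time_s: 19.68
ee_pos: [375.6, -336.6, 239.6]
ee_rot: [[0.967, 0.256, 0.001], [0.256, -0.967, 0.0], [0.001, -0.0, -1.0]]
wrist_force: [0.5, -0.7, -0.2]
width: 61.4
grasp_force: 0.0
```

>>> {"method": "drive_tool", "body": {
  "plan": [0.3,0,0,0,7.1,0.3,0,0,0,7.1,0.3,0,0,0,7.1,0.3,0,0,0,2.3,0.3,0,0,0,0,0.3,0,0,0,0,0.3,0,0,0,0]
}}

```text
time_s: 20.27
ee_pos: [375.3, -336.9, 239.2]
ee_rot: [[0.989, -0.145, 0.0], [-0.145, -0.989, 0.0], [0.0, -0.0, -1.0]]
wrist_force: [0.3, -1.0, 0.8]
width: 61.2
grasp_force: 0.0
```

```bash
python3 - <<'E'
from h import *
go(441,-358,150,81.6); print(np.round(bot.sense()['q']))
M,im=snap('wrist','w7.png'); o=lambda u,v,z:onz(M,u,v,z).round(1)
for q in blobs(im,(18,120,150),(30,255,255),40): print('yel',q[0],o(*q[0],59),q[1])
for q in blobs(im,(0,170,100),(6,255,255),40): print('red',q[0],o(*q[0],55),q[1])
print(proj(M,(441,-358,102)))
u,v=proj(M,(460,-355,80)).astype(int); y0=max(v-70,0);x0=max(u-90,0)
print(x0,y0); cv2.imwrite('pics/w7z.png',cv2.resize(im[y0:y0+140,x0:x0+180],None,fx=4,fy=4,interpolation=cv2.INTER_CUBIC))
E
```

```text
t 20.27 p [ 375.3 -336.9  239.2] tooly -98.33 shift [68.1 11.3 89.2] turn 0.07 F [ 0.3 -1.   0.8] w 61.2 gf 0.0
[ 52.  10. -16. 107.   3.  64. -63.]
yel [290.9 115.7] [ 467.4 -362.9   59. ] [285 109  13  14 143]
yel [290.3 163.3] [ 412.4 -354.5   59. ] [285 158  12  12 110]
yel [446.5 264.2] [ 250.  -542.2   59. ] [436 263  20   3  47]
yel [148.3 318. ] [ 229.  -128.3   59. ] [146 295   7  46 146]
red [237.8 137.8] [ 451.7 -295.7   55. ] [232 133  12  11  93]
[291.17682551 139.11430925]
195 52
```

View pics/w7z.png

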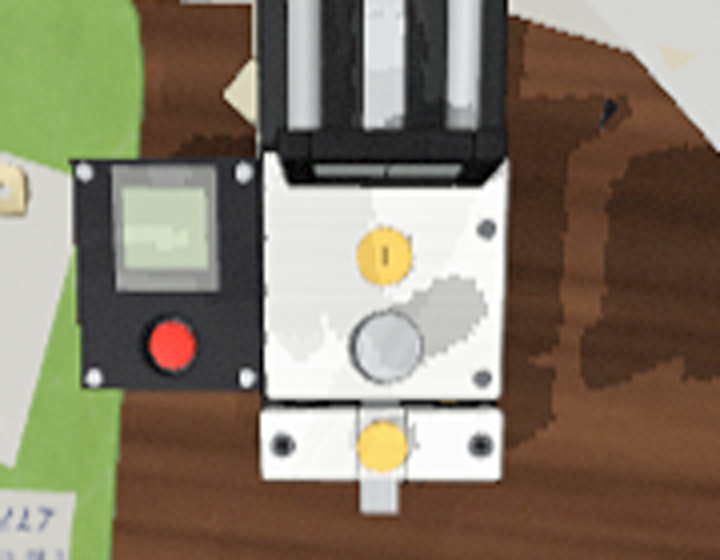

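The view is aligned with the bench, and the post top is at (292,139), which is (441,-358.5). The carriage is still home and the button is clear. I'll descend over the post. I have now viewed 11 pictures, one over the limit of 10, so I'll view no more.

>>> {"method": "drive_tool", "body": {
  "plan": [0.3,34,6,0,0,0.3,34,6,0,0,0.3,0,0,10,0,0.3,0,0,25,0,0.3,0,0,25,0,0.3,0,0,25,0,0.3,0,0,25,0,0.3,0,0,25,0,0.3,0,0,22,0,0.3,0,0,13,0,0.3,0,0,0,0,0.3,0,0,0,0]
}}

```text
time_s: 21.32
ee_pos: [440.3, -358.8, 68.8]
ee_rot: [[0.989, -0.147, -0.001], [-0.147, -0.989, 0.001], [-0.001, -0.001, -1.0]]
wrist_force: [0.1, -0.0, -0.4]
width: 61.2
grasp_force: 0.0
```

>>> {"method": "drive_tool", "body": {
  "plan": [-1,0,0,0,0,-1,0,0,0,0,-1,0,0,0,0,-1,0,0,0,0,-1,0,0,0,0,-1,0,0,0,0,-1,0,0,0,0,-1,0,0,0,0],
  "grip_force": 40
}}

```text
time_s: 21.98
ee_pos: [440.6, -358.5, 69.0]
ee_rot: [[0.989, -0.147, 0.0], [-0.147, -0.989, 0.001], [-0.0, -0.001, -1.0]]
wrist_force: [-0.3, 4.6, 4.2]
width: 17.2
grasp_force: 40.0
```

>>> {"method": "drive_tool", "body": {
  "plan": [-1,2,0,0,0,-1,4,0,0,0,-1,5,0,0,0,-1,5,0,0,0,-1,5,0,0,0,-1,5,0,0,0,-1,4,0,0,0,-1,2,0,0,0,-1,0,0,0,0,-1,0,0,0,0]
}}

```text
time_s: 22.82
ee_pos: [472.6, -363.3, 69.0]
ee_rot: [[0.989, -0.147, 0.001], [-0.147, -0.989, 0.0], [0.0, -0.001, -1.0]]
wrist_force: [2.6, 5.0, 4.4]
width: 17.4
grasp_force: 40.0
```

```bash
cat >> h.py <<'E'
def st():
    s=bot.sense();p=np.array(s['ee_pos']);R=np.array(s['ee_rot']);d=p-np.array([440.6,-358.5,69.0])
    print('t',round(s['time_s'],2),'along',round(d@[.989,-.147,0],2),'side',round(d@[.147,.989,0],2),'F tool',(R.T@s['wrist_force']).round(1),'w',round(s['width'],1))
E
python3 -c "from h import *;st()"
```

```text
t 22.82 along 32.34 side -0.01 F tool [ 1.9 -5.3 -4.4] w 17.4
```

>>> {"method": "drive_tool", "body": {
  "plan": [-1,1,-0.5,0,0,-1,1,0,0,0,-1,1,0,0,0,-1,0,0,0,0]
}}

```text
time_s: 23.15
ee_pos: [475.2, -363.7, 69.0]
ee_rot: [[0.989, -0.147, 0.0], [-0.147, -0.989, 0.0], [0.0, -0.0, -1.0]]
wrist_force: [1.2, 4.7, 5.7]
width: 17.4
grasp_force: 40.0
```

>>> {"method": "drive_tool", "body": {
  "plan": [-1,1,0,0,0,-1,1,0,0,0,-1,1,0,0,0,-1,0,0,0,0]
}}

```text
time_s: 23.48
ee_pos: [478.2, -364.1, 69.0]
ee_rot: [[0.989, -0.147, 0.0], [-0.147, -0.989, 0.0], [0.0, -0.0, -1.0]]
wrist_force: [0.6, 3.3, 4.7]
width: 17.3
grasp_force: 40.0
```

>>> {"method": "drive_tool", "body": {
  "plan": [-1,1,0,0,0,-1,1,0,0,0,-1,1,0,0,0,-1,0,0,0,0]
}}

```text
time_s: 23.82
ee_pos: [481.2, -364.5, 69.0]
ee_rot: [[0.989, -0.147, 0.0], [-0.147, -0.989, 0.0], [0.0, -0.0, -1.0]]
wrist_force: [0.0, 4.5, 4.7]
width: 17.1
grasp_force: 40.0
```

>>> {"method": "drive_tool", "body": {
  "plan": [-1,1,0,0,0,-1,1,0,0,0,-1,1,0,0,0,-1,0,0,0,0]
}}

```text
time_s: 24.15
ee_pos: [484.2, -365.0, 69.0]
ee_rot: [[0.989, -0.147, 0.0], [-0.147, -0.989, 0.0], [0.0, -0.0, -1.0]]
wrist_force: [1.0, 3.6, 4.4]
width: 17.4
grasp_force: 40.0
```

>>> {"method": "drive_tool", "body": {
  "plan": [-1,1,0,0,0,-1,1,0,0,0,-1,1,0,0,0,-1,0,0,0,0]
}}

```text
time_s: 24.48
ee_pos: [487.1, -365.4, 69.0]
ee_rot: [[0.989, -0.147, 0.0], [-0.147, -0.989, 0.0], [0.0, -0.0, -1.0]]
wrist_force: [1.2, 3.4, 4.4]
width: 17.2
grasp_force: 40.0
```

>>> {"method": "drive_tool", "body": {
  "plan": [-1,1,0,0,0,-1,1,0,0,0,-1,1,0,0,0,-1,0,0,0,0]
}}

```text
time_s: 24.82
ee_pos: [490.1, -365.9, 69.1]
ee_rot: [[0.989, -0.147, 0.0], [-0.147, -0.989, 0.0], [0.0, -0.0, -1.0]]
wrist_force: [0.7, 3.4, 4.7]
width: 17.3
grasp_force: 40.0
```

>>> {"method": "drive_tool", "body": {
  "plan": [-1,1,0,0,0,-1,1,0,0,0,-1,1,0,0,0,-1,0,0,0,0]
}}

```text
time_s: 25.15
ee_pos: [493.1, -366.3, 69.1]
ee_rot: [[0.989, -0.147, 0.0], [-0.147, -0.989, 0.0], [0.0, -0.0, -1.0]]
wrist_force: [-0.3, 3.8, 4.9]
width: 17.4
grasp_force: 40.0
```

>>> {"method": "drive_tool", "body": {
  "plan": [-1,1,0,0,0,-1,1,0,0,0,-1,1,0,0,0,-1,0,0,0,0]
}}

```text
time_s: 25.48
ee_pos: [496.0, -366.8, 69.1]
ee_rot: [[0.989, -0.147, 0.0], [-0.147, -0.989, 0.0], [0.0, -0.0, -1.0]]
wrist_force: [0.1, 3.7, 4.9]
width: 17.3
grasp_force: 40.0
```

>>> {"method": "drive_tool", "body": {
  "plan": [-1,1,0,0,0,-1,1,0,0,0,-1,1,0,0,0,-1,0,0,0,0]
}}

```text
time_s: 25.82
ee_pos: [499.0, -367.2, 69.0]
ee_rot: [[0.989, -0.147, 0.0], [-0.147, -0.989, 0.0], [0.0, -0.0, -1.0]]
wrist_force: [0.3, 3.6, 5.0]
width: 17.2
grasp_force: 40.0
```

Along is now 59 mm with no notch yet, so I'll continue.

>>> {"method": "drive_tool", "body": {
  "plan": [-1,1,0,0,0,-1,1,0,0,0,-1,1,0,0,0,-1,0,0,0,0]
}}

```text
time_s: 26.15
ee_pos: [501.9, -367.7, 69.0]
ee_rot: [[0.989, -0.147, 0.0], [-0.147, -0.989, 0.0], [0.0, -0.0, -1.0]]
wrist_force: [0.4, 4.0, 4.4]
width: 17.2
grasp_force: 40.0
```

>>> {"method": "drive_tool", "body": {
  "plan": [-1,1,0,0,0,-1,1,0,0,0,-1,1,0,0,0,-1,0,0,0,0]
}}

```text
time_s: 26.48
ee_pos: [504.9, -368.1, 69.0]
ee_rot: [[0.989, -0.147, 0.0], [-0.147, -0.989, 0.0], [0.0, -0.0, -1.0]]
wrist_force: [0.2, 3.9, 5.0]
width: 17.5
grasp_force: 40.0
```

>>> {"method": "drive_tool", "body": {
  "plan": [-1,1,0,0,0,-1,1,0,0,0,-1,1,0,0,0,-1,0,0,0,0]
}}

```text
time_s: 26.82
ee_pos: [507.9, -368.5, 69.0]
ee_rot: [[0.989, -0.147, 0.0], [-0.147, -0.989, 0.0], [0.0, -0.0, -1.0]]
wrist_force: [1.0, 3.3, 5.6]
width: 17.2
grasp_force: 40.0
```

>>> {"method": "drive_tool", "body": {
  "plan": [-1,1,0,0,0,-1,1,0,0,0,-1,0.5,0,0,0,-1,0,0,0,0]
}}

```text
time_s: 27.15
ee_pos: [510.3, -368.9, 69.0]
ee_rot: [[0.989, -0.147, 0.0], [-0.147, -0.989, 0.0], [0.0, -0.0, -1.0]]
wrist_force: [0.6, 2.7, 4.7]
width: 17.0
grasp_force: 40.0
```

>>> {"method": "drive_tool", "body": {
  "plan": [-1,1,0,0,0,-1,1,0,0,0,-1,0.5,0,0,0,-1,0,0,0,0]
}}

```text
time_s: 27.48
ee_pos: [512.8, -369.3, 69.1]
ee_rot: [[0.989, -0.147, 0.0], [-0.147, -0.989, 0.0], [0.0, -0.0, -1.0]]
wrist_force: [0.1, 2.9, 5.3]
width: 17.5
grasp_force: 40.0
```

>>> {"method": "drive_tool", "body": {
  "plan": [-1,1,0,0,0,-1,1,0,0,0,-1,0.5,0,0,0,-1,0,0,0,0]
}}

```text
time_s: 27.82
ee_pos: [515.3, -369.7, 69.0]
ee_rot: [[0.989, -0.147, 0.0], [-0.147, -0.989, 0.0], [0.0, -0.0, -1.0]]
wrist_force: [0.6, 3.4, 4.9]
width: 17.0
grasp_force: 40.0
```

>>> {"method": "drive_tool", "body": {
  "plan": [-1,1,0,0,0,-1,1,0,0,0,-1,0.5,0,0,0,-1,0,0,0,0]
}}

```text
time_s: 28.15
ee_pos: [518.1, -370.0, 69.0]
ee_rot: [[0.989, -0.147, 0.001], [-0.147, -0.989, -0.0], [0.001, -0.0, -1.0]]
wrist_force: [2.8, 3.2, 4.0]
width: 17.1
grasp_force: 40.0
```

>>> {"method": "drive_tool", "body": {
  "plan": [-1,1,0,0,0,-1,1,0,0,0,-1,0.5,0,0,0,-1,0,0,0,0]
}}

```text
time_s: 28.48
ee_pos: [520.9, -370.5, 69.0]
ee_rot: [[0.989, -0.147, 0.001], [-0.147, -0.989, -0.0], [0.001, 0.0, -1.0]]
wrist_force: [5.8, 2.3, 2.3]
width: 17.7
grasp_force: 40.0
```

```bash
python3 -c "from h import *;st()"
```

```text
t 28.48 along 81.17 side -0.03 F tool [ 5.4 -3.1 -2.3] w 17.7
```

The pull towards the lens has risen to 5.4 N, so the notch's middle is just ahead. I'll use fine steps.

>>> {"method": "drive_tool", "body": {
  "plan": [-1,0.6,0,0,0,-1,0,0,0,0,-1,0,0,0,0]
}}

```text
time_s: 28.73
ee_pos: [521.2, -370.5, 69.0]
ee_rot: [[0.989, -0.147, 0.001], [-0.147, -0.989, -0.0], [0.001, 0.0, -1.0]]
wrist_force: [4.2, 3.4, 3.8]
width: 17.5
grasp_force: 40.0
```

>>> {"method": "drive_tool", "body": {
  "plan": [-1,0.5,0,0,0,-1,0,0,0,0,-1,0,0,0,0]
}}

```text
time_s: 28.98
ee_pos: [521.4, -370.6, 69.0]
ee_rot: [[0.989, -0.147, 0.0], [-0.147, -0.989, 0.0], [0.0, -0.0, -1.0]]
wrist_force: [3.2, 4.7, 4.8]
width: 17.1
grasp_force: 40.0
```

```bash
python3 -c "from h import *;st()"
```

```text
t 28.98 along 81.69 side -0.07 F tool [ 2.5 -5.2 -4.8] w 17.1
```

The carriage hardly moves any more while the force falls, so the ball has seated in the bottom of the notch. I'll bring the arm on to near zero force.

>>> {"method": "drive_tool", "body": {
  "plan": [-1,0.6,0,0,0,-1,0,0,0,0,-1,0,0,0,0,-1,0,0,0,0]
}}

```text
time_s: 29.32
ee_pos: [521.6, -370.6, 69.0]
ee_rot: [[0.989, -0.147, -0.0], [-0.147, -0.989, 0.0], [-0.0, -0.0, -1.0]]
wrist_force: [0.2, 4.7, 8.0]
width: 17.4
grasp_force: 40.0
```

>>> {"method": "drive_tool", "body": {
  "plan": [-1,0.3,0,0,0,-1,0,0,0,0,-1,0,0,0,0,-1,0,0,0,0]
}}

```text
time_s: 29.65
ee_pos: [521.8, -370.6, 69.0]
ee_rot: [[0.989, -0.147, -0.001], [-0.147, -0.989, 0.0], [-0.001, -0.0, -1.0]]
wrist_force: [-0.8, 5.5, 9.1]
width: 17.2
grasp_force: 40.0
```

```bash
python3 - <<'E'
from h import *
st()
T,a=snap('top','t9.png');S,b=snap('side','s9.png');W,w=snap('wrist','w9.png')
for n,M,im in(('top',T,a),('side',S,b),('wrist',W,w)):
    print(n,proj(M,(452+81.6*.989,-297-81.6*.147,55)).round(1),[(q[0],q[1][4]) for q in blobs(im,(0,170,100),(6,255,255),8)][:6])
for im,(x,y,ww,h) in((a,(130,240,25,25)),(b,(220,120,20,40))):
    print([(q[0]+[x,y],q[1][2:]) for q in blobs(im[y:y+h,x:x+ww],(100,120,40),(130,255,255),3)])
E
```

```text
t 29.65 along 82.05 side -0.03 F tool [-1.6 -5.3 -9.1] w 17.2
top [346.5 223. ] [(array([181.5,  52.7]), np.int32(26)), (array([210. ,  74.2]), np.int32(21)), (array([127.1,  89.4]), np.int32(20)), (array([159.2,  93. ]), np.int32(40)), (array([ 43.6, 112.2]), np.int32(12)), (array([215.9, 114. ]), np.int32(50))]
side [271.  258.3] [(array([356.7, 175.7]), np.int32(21))]
wrist [191.3 236.6] [(array([190. , 237.3]), np.int32(233))]
[(array([145.3, 253.2]), array([ 5,  3, 12], dtype=int32))]
[]
```

>>> {"method": "drive_tool", "body": {
  "plan": [-1,-0.3,0,0,0,-1,0,0,0,0,-1,0,0,0,0,-1,0,0,0,0,-1,0,0,0,0,-1,0,0,0,0]
}}

```text
time_s: 30.3
ee_pos: [521.7, -370.6, 69.0]
ee_rot: [[0.989, -0.147, -0.0], [-0.147, -0.989, 0.0], [-0.0, -0.0, -1.0]]
wrist_force: [1.0, 5.7, 6.8]
width: 17.6
grasp_force: 40.0
```

```bash
python3 - <<'E'
from h import *
st(); print(bot.close_job())
E
```

```text
t 30.3 along 81.96 side -0.08 F tool [ 0.1 -5.8 -6.8] w 17.6
the job is handed in; nothing more can be done
None
```

The job is handed in at 30.3 s: I pressed the zero button fully down at home (13 N), put the stylus back in its hole, and the arm is still gripping the post with the carriage about 82 mm along and the ball seated in the notch by feel (near-zero force along the rail); I viewed 11 pictures, one over the limit of 10.

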